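# Set up the cup caddy on the pegged steel shelf

## Robot

A 6-joint arm with a two-finger parallel gripper is mounted at the origin on the work surface. World frame = base frame: x ahead of the robot, y to its left, z up, the work surface at z = 0. Lengths are in m, angles in rad, forces in N, time in s.
With the tool pointing down it reaches from about 0.375 to 0.9 m from the base axis. Payload 3.1 kg.
Tool frame: the origin (TCP) lies between the finger pads; the fingertips stand 11 mm ahead of it and the grasp point (between the pads) lies 8 mm behind it; z points along the fingers, y is the line along which they close (so a half turn about z gives the same grasp; the last joint's range is limited). The gripper opens to 87 mm and grips with 3 to 60 N. Pads are 19 mm wide; open, the fingers measure 117 mm over their backs; the gripper's body (75 mm by 190 mm) begins 51 mm behind the grasp point.
Start: joints at [-1.47, 0.527, 1.433, -0, 1.181, -0.178], TCP at [0.173, -0.601, 0.234] pointing down, gripper open.
Joint ranges: [-3.08, 3.08], [-0.75, 2.2], [0.22, 2.44], [-1.43, 4.57], [0, 2.65], [-2.85, 2.85]. Speed limits (rad/s): [2.79, 2.79, 3.14, 3.14, 3.14, 3.14].

## Interface

Orientations are given as a unit quaternion [x, y, z, w].
In Python, from rig import get_obs, camera, hand_in gives the robot as it stands.
- The arm moves only by the shell command python3 -m pendant 'ROWS' [FORCE]. ROWS is JSON, a list that holds one entry, the list of rows, each a list of 7 numbers: the shift along the tool's x, y, z in m, then the turn, a rotation vector about the tool's x, y, z in degrees, then the opening, from 0 (shut) to 1 (fully open). In form: [[[x, y, z, ax, ay, az, fingers], ...]]. A call has exactly 5 rows; each row shifts and turns the commanded pose from where the row before left it, along the tool's axes as they then stand; what a row does not reach is not made up. A row lasts 1/8 s, in which the tool goes at most 62.5 mm and 10.7 degrees, less where a joint would pass 70% of its speed; a pose out of reach is approached as far as the arm can. A call with a gripper value outside its range is refused whole. The fingers move at their own pace and stop on an object; FORCE is the grip in N (left out, the last holds). Time passes only in rows, so rows that do not move let the fingers close, or fill a call up. It gives the time, the measured TCP pose, the force, the opening and the grip force at its end, in the units of the state.
- get_obs(): the state, without advancing time (a new reading comes with each control period).
- camera(name): name is "scene" or "top" or "wrist"; returns a dict with "img" (384x512x3 uint8, red, green, blue), "intrinsics" (3x3 intrinsics, pixels), "R" (3x3) and "t" (3): a world point X has camera coordinates R X + t; the wrist camera has in their place "T_tool_cam" (4x4, takes a point from camera to tool coordinates, whose origin is the TCP and whose axes are the flange's). Camera axes: x right, y down, z forward; pixel columns grow to the right and rows downward; lengths in m; the calibration is good to about 2 mm. The wrist camera is an equidistant fisheye: a pixel r from the principal point sees the ray r / f radians off the axis. A picture is of the moment at which its call begins: read the wrist's pose just before it. There is no depth.
- hand_in(): hands the job in; it is judged then, once.
The state is a dict: "time": time; "q": joint angles; "joint_velocities": joint speeds; "joint_torque": joint torques, N m; "position": TCP position; "tool_rot": TCP orientation; "ft_force": force on the tool from outside, world axes, zero at the start; "moment": the same for the moment, N m; "grip_width": finger opening in m; "grip_force": force on a finger pad.
Only numpy, scipy, OpenCV 4.12 (cv2) and the standard library are available. Lean on these libraries where they do the work, as an engineer would, in place of code of your own. Each camera call takes 0.05 s, during which the arm holds its last target. There are 200 camera calls.

## Task

Get the cup caddy ready on the low steel shelf: first move the lidded tin off the shelf and stand it on the cork coaster, then seat the caddy flat on the shelf over both pegs and swing the orange turn-catch in over the caddy's edge as far as it goes. Only once the caddy is caught, nest every aluminium cup on the worktop upright into the caddy, one to a cone, each fully home and straight. Leave the ramen bowl, the chopstick case and the sauce bottle where they are.

Things in the scene. Friction and masses are not known exactly. Their poses are not given: they have to be found in the camera images.
- shelf: Low grey steel shelf, fixed: 200 (x) by 235 (y) by 30 mm, from y = -135 to +100 mm of its origin. Origin on the worktop under the caddy's home centre; z up. Two brass pegs, 10 mm across, stand at x = +-75 mm, y = 0 on its top (z = 30 mm), straight to z = 39 mm, then tapering to a 4 mm tip at z = 47 mm.
- catch (a joint): Orange turn-catch swivelling level about an upright pivot at x = 0, y = -114 mm of the shelf; rad. 0 = caught, at its stop: the 46 mm tongue points to the shelf's +y, over the seated caddy's plate (3.5 mm above it). Positive = anticlockwise from above, to 1.75; starts open at 1.2 to 1.6, tongue towards -x; stays where left (0.05 N m friction). Swings in only if the caddy is seated.
- post (a point): Grip point on the catch's upright thumb post (12 mm across, 45 mm tall, its top 8.5 mm above this point), 81.5 mm above the worktop, 45 mm from the pivot across from the tongue; when caught it lies at x = 0, y = -159 mm of the shelf.
- caddy: Loose caddy, 0.5 kg: white plate 172 x 172 x 8 mm with 13 mm square holes at x = +-75 mm, y = 0 for the pegs (either way round); four blue cones at x, y = +-55 mm, tops 44 mm up, 58 mm across; central white web handle 70 (x) by 12 (y) mm up to 102 mm, its top 24 mm black. Origin: centre of the plate's underside, z up. Seated: 30 mm above the shelf's origin, x axes parallel.
- cone1 (a point): On the axis of the caddy's cone 1, 12 mm above the caddy's underside: the origin of a fully nested cup lies here. The cone's inner wall matches the cups' taper and its mouth is 32 mm above this point.
- cone2 (a point): On the axis of the caddy's cone 2, 12 mm above the caddy's underside: the origin of a fully nested cup lies here. The cone's inner wall matches the cups' taper and its mouth is 32 mm above this point.
- cone3 (a point): On the axis of the caddy's cone 3, 12 mm above the caddy's underside: the origin of a fully nested cup lies here. The cone's inner wall matches the cups' taper and its mouth is 32 mm above this point.
- cone4 (a point): On the axis of the caddy's cone 4, 12 mm above the caddy's underside: the origin of a fully nested cup lies here. The cone's inner wall matches the cups' taper and its mouth is 32 mm above this point.
- cup1: Loose brushed aluminium cup, open at the top, about 90 g, 72 mm tall: foot 36 mm across, widening evenly to 56 mm at 46 mm height, then a straight band 56 mm across up to the rim; wall 3 mm, thick base, the hollow 32 mm deep. Origin: centre of the foot's underside, z up to the mouth. May be absent.
- cup2: Loose brushed aluminium cup, open at the top, about 90 g, 72 mm tall: foot 36 mm across, widening evenly to 56 mm at 46 mm height, then a straight band 56 mm across up to the rim; wall 3 mm, thick base, the hollow 32 mm deep. Origin: centre of the foot's underside, z up to the mouth. May be absent.
- cup3: Loose brushed aluminium cup, open at the top, about 90 g, 72 mm tall: foot 36 mm across, widening evenly to 56 mm at 46 mm height, then a straight band 56 mm across up to the rim; wall 3 mm, thick base, the hollow 32 mm deep. Origin: centre of the foot's underside, z up to the mouth. May be absent.
- cup4: Loose brushed aluminium cup, open at the top, about 90 g, 72 mm tall: foot 36 mm across, widening evenly to 56 mm at 46 mm height, then a straight band 56 mm across up to the rim; wall 3 mm, thick base, the hollow 32 mm deep. Origin: centre of the foot's underside, z up to the mouth. May be absent.
- tin: Lidded round tin, red with a steel lid, 60 mm across (lid 62 mm across, from 34 to 48 mm height), 48 mm tall, about 150 g; starts standing on the shelf. Origin: centre of its underside, z up.
- coaster: Fixed round cork coaster, 110 mm across, 4 mm thick. Origin: centre of its underside on the worktop.
- ramen_bowl: Empty blue ceramic bowl, 150 mm across, 70 mm tall; leave alone. Origin: centre of its underside.
- chopstick_case: Green plastic case, 28 (x) by 220 (y) by 20 mm; leave alone. Origin: centre of its underside.
- sauce_bottle: Brown bottle, 56 mm across, 140 mm tall; leave alone. Origin: centre of its underside.
Not all that is in view belongs to the job. What is shaped like the cup2 but purple is not meant.

How it is judged:
By the outcome, as a careful person would: the job done as asked, in the order asked, and still so for the second after the job is handed in, with the robot touching nothing.
Of cup1, cup2, cup3, cup4 only 3 to 4 are there at a start; the rules pass over those that are not, and their reading is None.
At some moment in a run one of tin may be knocked a few centimetres aside while the robot is not near it.
Once in a run the grip may slacken for a moment while it holds something.
It also fails if it takes over 210 s, if anything falls off the work surface, if the arm or the gripper's body presses on something with over 40 N, if the wrist force passes 120 N, or if a joint passes its speed limit or range.

## Working session

There is one attempt and no reset: what is moved stays moved. The work goes in short steps, Python scripts to look and compute and a shell command to move; the robot and the scene stay as the last step left them, time stands still between calls to the robot, and variables do not carry over. Pictures are saved under pics/ and viewed, at most 14 in all, crops included, and the job is handed in when it is done.

```bash
ls; mkdir -p pics
cat > h.py <<'E'
import numpy as np, cv2
from rig import get_obs, camera
from scipy.spatial.transform import Rotation as Rn
def save(name,fn,scale=1.5):
    c=camera(name); cv2.imwrite(fn,cv2.resize(c['img'][:,:,::-1],None,fx=scale,fy=scale,interpolation=cv2.INTER_CUBIC)); 
    if name!='wrist': np.savez('cam_'+name,K=c['intrinsics'],R=c['R'],t=c['t'],img=c['img'])
    return c
def ray(c,u,v,z):
    K,R,t=c['K'],c['R'],c['t']; d=R.T@np.linalg.solve(K,[u,v,1.]); o=-R.T@t
    return o+d*(z-o[2])/d[2]
E
python3 - <<'E'
from h import *
for n in ['top','scene']:
    c=save(n,f'pics/{n}0.png'); print(n,c['intrinsics'].round(1).tolist(),(-c['R'].T@c['t']).round(3),c['R'].round(3).tolist())
o=get_obs(); print(o)
c=camera('wrist'); print(c['T_tool_cam'].round(3).tolist(),c['intrinsics'].round(1).tolist())
E
```

```text
pics
top [[429.9, 0.0, 249.7], [0.0, 429.9, 192.5], [0.0, 0.0, 1.0]] [0.45  0.012 1.196] [[-0.031, -0.999, -0.027], [-0.993, 0.033, -0.114], [0.115, 0.023, -0.993]]
scene [[470.9, 0.0, 256.1], [0.0, 470.9, 190.7], [0.0, 0.0, 1.0]] [1.267 0.672 1.097] [[-0.691, 0.723, 0.003], [0.525, 0.504, -0.686], [-0.497, -0.472, -0.728]]
{'time': 0.1, 'q': array([-1.46954020e+00,  5.28379488e-01,  1.43372761e+00,  4.68122624e-06,
        1.18138926e+00, -1.78498605e-01]), 'joint_velocities': array([ 0.00087239, -0.00163537, -0.00389003, -0.00073428,  0.00168265,
       -0.00164258]), 'joint_torque': array([-6.73106797e-05, -4.40984702e+01, -1.77150053e+01,  6.35697646e-02,
        5.33947977e-02, -3.91030892e-05]), 'position': array([ 0.17254269, -0.60007653,  0.23268041]), 'tool_rot': array([ 9.90232777e-01,  1.39420735e-01,  3.89154840e-05, -9.51058579e-04]), 'ft_force': array([-0.24326272, -0.08897004,  0.19835502]), 'moment': array([ 0.01635797, -0.02231656,  0.0243711 ]), 'grip_force': 0.0, 'grip_width': 0.08724900871733594}
[[-0.0, -0.961, -0.277, 0.075], [1.0, 0.0, -0.001, -0.0], [0.001, -0.277, 0.961, -0.151], [0.0, 0.0, 0.0, 1.0]] [[297.3, 0.0, 256.9], [0.0, 297.3, 191.2], [0.0, 0.0, 1.0]]
```

View pics/top0.png

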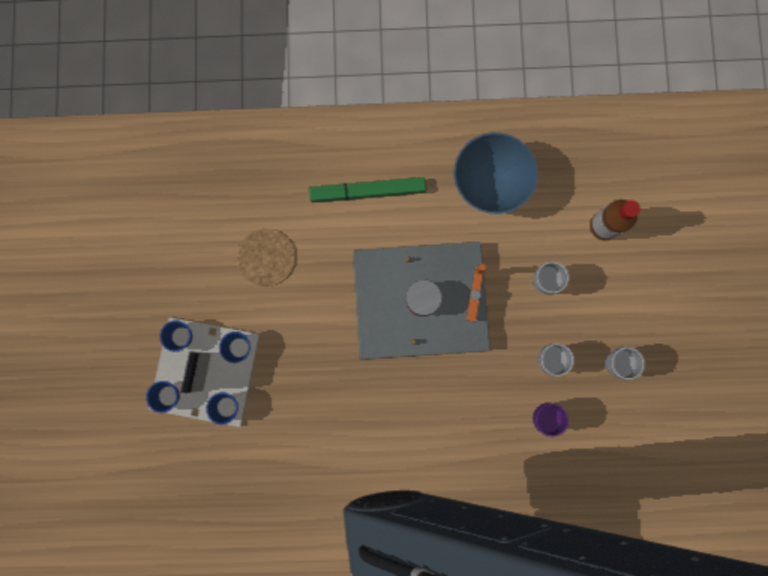

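View pics/scene0.png

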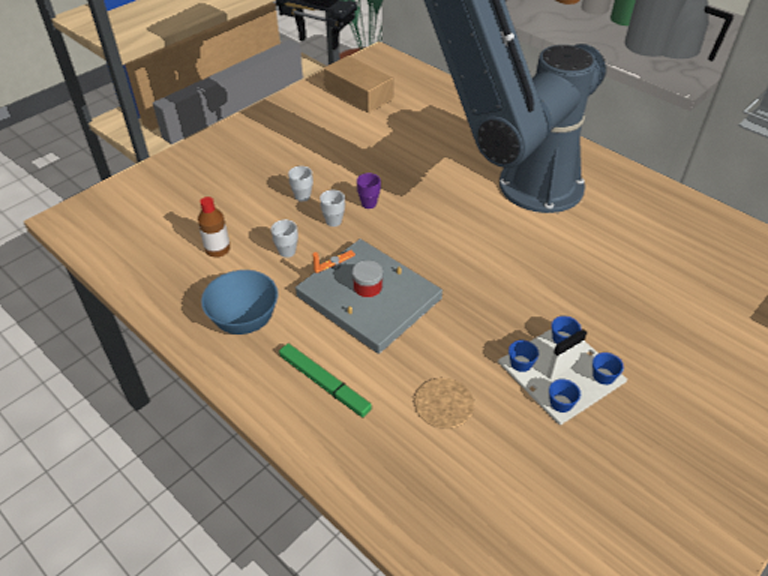

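Run:
```python
from h import *
im=np.load('cam_top.npz')['img'][:,:,::-1]
a=im[200:300,90:190]; b=im[150:300,230:430]
cv2.imwrite('pics/c1.png',cv2.resize(a,None,fx=6,fy=6,interpolation=cv2.INTER_CUBIC))
cv2.imwrite('pics/c2.png',cv2.resize(b,None,fx=4,fy=4,interpolation=cv2.INTER_CUBIC))
```

```text
(no output)
```

View pics/c1.png

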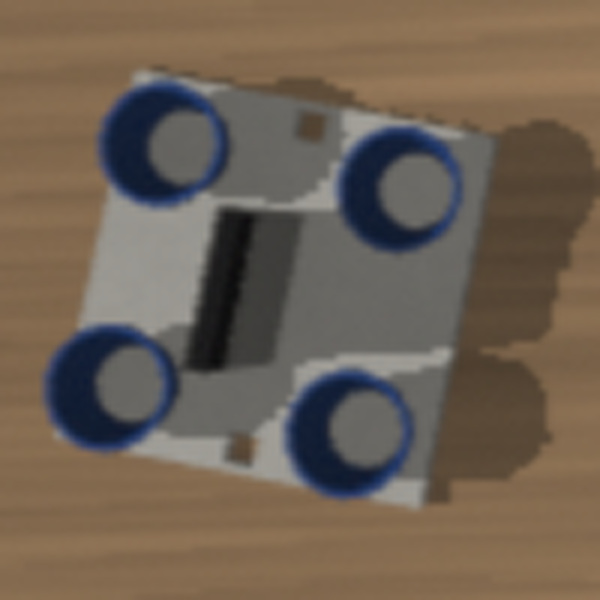

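View pics/c2.png

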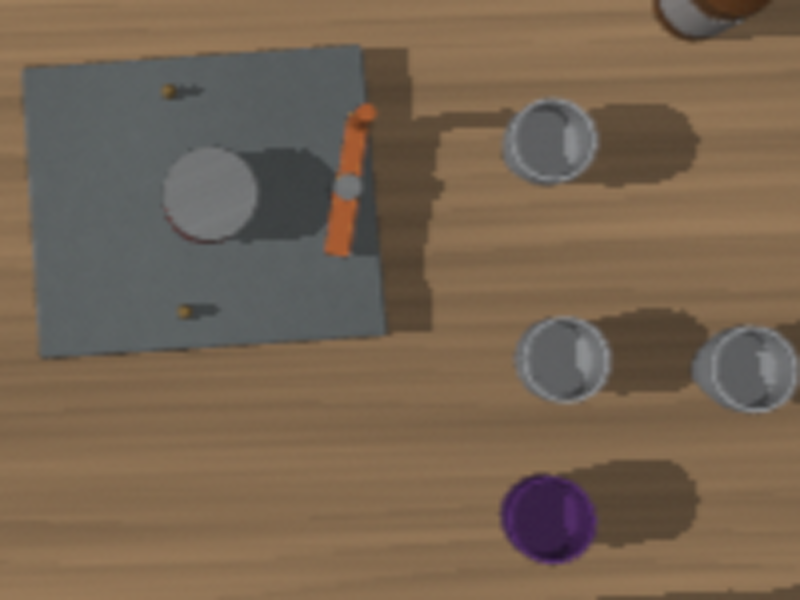

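```bash
cat >> h.py <<'E'
def st():
    o=get_obs(); p=o['position']; R=Rn.from_quat(o['tool_rot']).as_matrix()
    return o,p,R,np.degrees(np.arctan2(R[1,0],R[0,0]))
def go(x,y,z=None,phi=None):
    "print tool-frame shift and turn to pose x,y,z, tool-x heading phi deg"
    o,p,R,f=st(); z=p[2] if z is None else z
    d=R.T@(np.array([x,y,z])-p); phi=f if phi is None else phi
    Rt=np.array([[np.cos(np.radians(phi)),np.sin(np.radians(phi)),0],[np.sin(np.radians(phi)),-np.cos(np.radians(phi)),0],[0,0,-1]]).T
    Rt=np.column_stack([[np.cos(np.radians(phi)),np.sin(np.radians(phi)),0],[np.sin(np.radians(phi)),-np.cos(np.radians(phi)),0],[0,0,-1.]])
    print('pos',p.round(4),'phi',round(f,2),'q6',o['q'][5].round(2),'w',round(o['grip_width'],4),'F',np.round(o['ft_force'],1),'t',o['time'])
    print(' shift mm',(d*1e3).round(1),'turn deg',np.degrees(Rn.from_matrix(R.T@Rt).as_rotvec()).round(2))
E
python3 - <<'E'
from h import *
c=np.load('cam_top.npz')
A=lambda x,y,z:ray(c,(x+.5)/6-.5+90,(y+.5)/6-.5+200,z)
B=lambda x,y,z:ray(c,(x+.5)/4-.5+230,(y+.5)/4-.5+150,z)
cones=np.array([A(x,y,.044) for x,y in [(165,145),(401,188),(111,387),(349,433)]])
print('cones',cones.round(4).tolist(),'ctr',cones.mean(0).round(4))
dx=cones[0]+cones[1]-cones[2]-cones[3]; dy=cones[0]+cones[2]-cones[1]-cones[3]
print('caddy yaw',np.degrees([np.arctan2(dx[1],dx[0]),np.arctan2(-dy[0],dy[1])]),np.linalg.norm(dx)/2)
h=[A(312,127,.008),A(240,448,.008)];print('holes',np.round(h,4),'mid',(h[0]+h[1])/2)
hd=[A(238,208,.102),A(207,371,.102)];print('handle',np.round(hd,4),(hd[0]+hd[1])/2)
p=[B(168,91,.045),B(185,312,.045)];d=p[0]-p[1];print('pegs',np.round(p,4),'mid',(p[0]+p[1])/2,'yaw',np.degrees(np.arctan2(d[1],d[0])),np.linalg.norm(d))
sc=[B(*q,.03) for q in [(24,67),(361,45),(385,333),(40,357)]];print('shelf corners',np.round(sc,4).tolist())
print('tin',B(211,194,.078),'post',B(367,114,.09),'pivot',B(348,187,.06))
for q in [(551,142),(564,360),(752,369),(548,518)]: print('cup',B(*q,.072).round(4))
print('coaster',ray(c,267/1.5,257/1.5,.004))
s=np.load('cam_scene.npz')
def S(x,y,z): return ray(s,x/1.5-.17,y/1.5-.17,z).round(4)
for q in [(285,229),(333,198),(300,175)]: print('scene cup',S(*q,.072))
print('scene tin',S(368,271,.078),'coaster',S(444,403,.004),'pegs',S(398,268,.045),S(349,308,.045))
print(st()[3],get_obs()['q'])
E
```

```text
cones [[0.51, 0.3998, 0.044], [0.4874, 0.2932, 0.044], [0.4032, 0.4235, 0.044], [0.3799, 0.317, 0.044]] ctr [0.4451 0.3584 0.044 ]
caddy yaw [-12.49882142 -12.14197858] 0.10975117142616546
holes [[0.518  0.3433 0.008 ]
 [0.3724 0.3767 0.008 ]] mid [0.44523516 0.35997936 0.008     ]
handle [[0.4792 0.3489 0.102 ]
 [0.411  0.3619 0.102 ]] [0.44511682 0.35540211 0.102     ]
pegs [[ 0.6355 -0.0215  0.045 ]
 [ 0.4861 -0.0274  0.045 ]] mid [ 0.56078492 -0.02445515  0.045     ] yaw 2.2592704961799863 0.14947179929238613
shelf corners [[0.658, 0.0764, 0.03], [0.6651, -0.1552, 0.03], [0.4683, -0.1616, 0.03], [0.4594, 0.0709, 0.03]]
tin [ 0.5612264  -0.04606248  0.078     ] post [ 0.60866024 -0.14818609  0.09      ] pivot [ 0.56465778 -0.13762023  0.06      ]
cup [ 0.5886 -0.2697  0.072 ]
cup [ 0.4467 -0.2693  0.072 ]
cup [ 0.4373 -0.3889  0.072 ]
cup [ 0.3469 -0.2529  0.072 ]
coaster [0.65426211 0.24077266 0.004     ]
scene cup [ 0.5931 -0.2639  0.072 ]
scene cup [ 0.4497 -0.2649  0.072 ]
scene cup [ 0.4455 -0.3814  0.072 ]
scene tin [ 0.5637 -0.0415  0.078 ] coaster [0.6581 0.2465 0.004 ] pegs [ 0.491  -0.0254  0.045 ] [ 0.6404 -0.0194  0.045 ]
16.029585600402285 [-1.46953499e+00  5.28281993e-01  1.43362755e+00 -3.17818206e-05
  1.18139263e+00 -1.78495853e-01]
```

```bash
python3 -m pendant '[[[0,0,0,0,0,-10.6,1],[0,0,0,0,0,-10.6,1],[0,0,0,0,0,-10.6,1],[0,0,0,0,0,-10.6,1],[0,0,0,0,0,-10.6,1]]]' && python3 -m pendant '[[[0,0,0,0,0,-10.5,1],[0,0,0,0,0,-10.5,1],[0.046,0.032,0,0,0,0,1],[0.046,0.032,0,0,0,0,1],[0.046,0.032,0,0,0,0,1]]]' && python3 -m pendant '[[[0.046,0.032,0,0,0,0,1],[0.046,0.032,0,0,0,0,1],[0.046,0.032,0,0,0,0,1],[0.046,0.032,0,0,0,0,1],[0.046,0.032,0,0,0,0,1]]]' && python3 -m pendant '[[[0.046,0.032,0,0,0,0,1],[0.046,0.032,0,0,0,0,1],[0.046,0.032,0,0,0,0,1],[0.046,0.032,0,0,0,0,1],[0,0,0,0,0,0,1]]]'
cat >> h.py <<'E'
def pix2w(c,p,R,u,v,z):
    "wrist fisheye pixel -> world at height z"
    K=c['intrinsics']; a=(u-K[0,2])/K[0,0]; b=(v-K[1,2])/K[1,1]; th=np.hypot(a,b); s=np.sin(th)/max(th,1e-9)
    d=np.array([a*s,b*s,np.cos(th)]); T=c['T_tool_cam']; d=R@T[:3,:3]@d; o=p+R@T[:3,3]
    return (o+d*(z-o[2])/d[2]).round(4)
def w2pix(c,p,R,X):
    T=c['T_tool_cam']; q=T[:3,:3].T@(R.T@(np.array(X)-p)-T[:3,3]); th=np.arctan2(np.hypot(q[0],q[1]),q[2]); r=np.hypot(q[0],q[1])
    return (c['intrinsics'][:2,:2]@(q[:2]/r*th)+c['intrinsics'][:2,2]).round(1)
def wrist(fn,scale=1.5):
    o,p,R,f=st(); c=save('wrist',fn,scale); import pickle; pickle.dump((c,p,R),open('w.pkl','wb')); return c,p,R
def ld():
    import pickle; return pickle.load(open('w.pkl','rb'))
E
python3 - <<'E'
from h import *
go(.561,-.046,.063,90); wrist('pics/w1.png')
E
```

```text
time: 0.78
position: [0.1726, -0.6003, 0.2331]
tool_rot: [0.822, 0.569, 0.0, -0.0]
ft_force: [-0.1, -0.7, 0.2]
grip_width: 0.0871
grip_force: 0.0
time: 1.4
position: [0.2692, -0.4611, 0.2332]
tool_rot: [0.707, 0.707, 0.0, -0.0]
ft_force: [0.4, -0.6, 0.5]
grip_width: 0.0874
grip_force: 0.0
time: 2.02
position: [0.4292, -0.231, 0.2336]
tool_rot: [0.707, 0.707, 0.0, 0.0]
ft_force: [0.1, -0.7, 0.2]
grip_width: 0.0873
grip_force: 0.0
time: 2.65
position: [0.5579, -0.0452, 0.2333]
tool_rot: [0.705, 0.709, 0.001, 0.0]
ft_force: [-0.8, -1.2, -0.3]
grip_width: 0.0871
grip_force: 0.0
pos [ 0.5579 -0.0452  0.2333] phi 90.35 q6 -0.29 w 0.0871 F [-0.8 -1.2 -0.3] t 2.65
 shift mm [ -0.9   2.9 170.3] turn deg [ 0.06 -0.03  0.35]
```

View pics/w1.png

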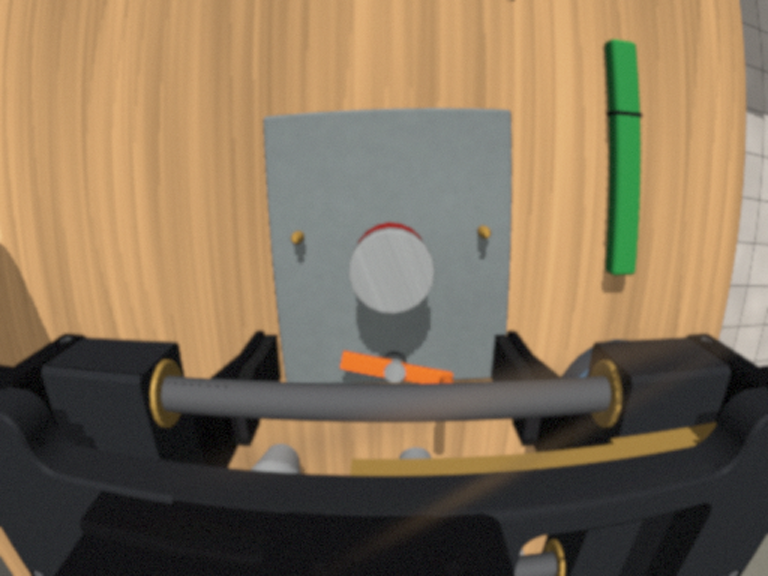

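Run:
```python
from h import *
c,p,R=ld()
for n,u,v,z in [('tin',391.5,270,.078),('pegL',297,237,.045),('pegR',483.5,231,.045),('pivot',394,371,.06)]: print(n,pix2w(c,p,R,(u+.5)/1.5-.5,(v+.5)/1.5-.5,z))
```

```text
tin [ 0.5616 -0.0444  0.078 ]
pegL [ 0.4883 -0.0262  0.045 ]
pegR [ 0.6337 -0.0205  0.045 ]
pivot [ 0.5648 -0.1327  0.06  ]
```

```bash
python3 -m pendant '[[[0,0.0035,0.05,0,0,0,1],[0,0,0.05,0,0,0,1],[0,0,0.05,0,0,0,1],[0,0,0.02,0,0,0,1],[0,0,0,0,0,0,1]]]' 25 && python3 -m pendant '[[[0,0,0,0,0,0,0.3],[0,0,0,0,0,0,0.3],[0,0,0,0,0,0,0.3],[0,0,0,0,0,0,0.3],[0,0,0,0,0,0,0.3]]]' 25; python3 -c "
from h import *
go(.655,.242,.123,90)"
```

```text
time: 3.32
position: [0.5577, -0.0494, 0.0619]
tool_rot: [0.708, 0.707, -0.001, -0.002]
ft_force: [0.0, -0.1, -0.3]
grip_width: 0.0869
grip_force: 0.0
time: 3.95
position: [0.5608, -0.0487, 0.0646]
tool_rot: [0.707, 0.707, 0.001, 0.001]
ft_force: [0.3, 1.1, 5.7]
grip_width: 0.0615
grip_force: 25.0
pos [ 0.5608 -0.0487  0.0646] phi 90.04 q6 -0.29 w 0.0615 F [0.3 1.1 5.7] t 3.95
 shift mm [290.6  94.6 -58.4] turn deg [0.14 0.04 0.04]
```

```bash
python3 -m pendant '[[[0,0,-0.03,0,0,0,0.3],[0,0,-0.03,0,0,0,0.3],[0.048,0.0156,0,0,0,0,0.3],[0.048,0.0156,0,0,0,0,0.3],[0.048,0.0156,0,0,0,0,0.3]]]' && python3 -m pendant '[[[0.048,0.0156,0,0,0,0,0.3],[0.048,0.0156,0,0,0,0,0.3],[0.048,0.0156,0,0,0,0,0.3],[0,0,0,0,0,0,0.3],[0,0,0,0,0,0,0.3]]]'; python3 -c "
from h import *
go(.655,.242,.038,90);wrist('pics/w2.png')"
```

```text
time: 4.58
position: [0.6062, 0.0969, 0.1231]
tool_rot: [0.707, 0.707, -0.001, -0.001]
ft_force: [0.8, -0.2, -2.2]
grip_width: 0.0613
grip_force: 25.0
time: 5.2
position: [0.6519, 0.2393, 0.1225]
tool_rot: [0.707, 0.708, -0.001, -0.001]
ft_force: [-0.3, -0.7, -2.0]
grip_width: 0.0615
grip_force: 25.0
pos [0.6519 0.2393 0.1225] phi 90.09 q6 0.19 w 0.0615 F [-0.3 -0.7 -2. ] t 5.2
 shift mm [ 2.8  3.3 84.4] turn deg [-0.17  0.07  0.09]
```

View pics/w2.png

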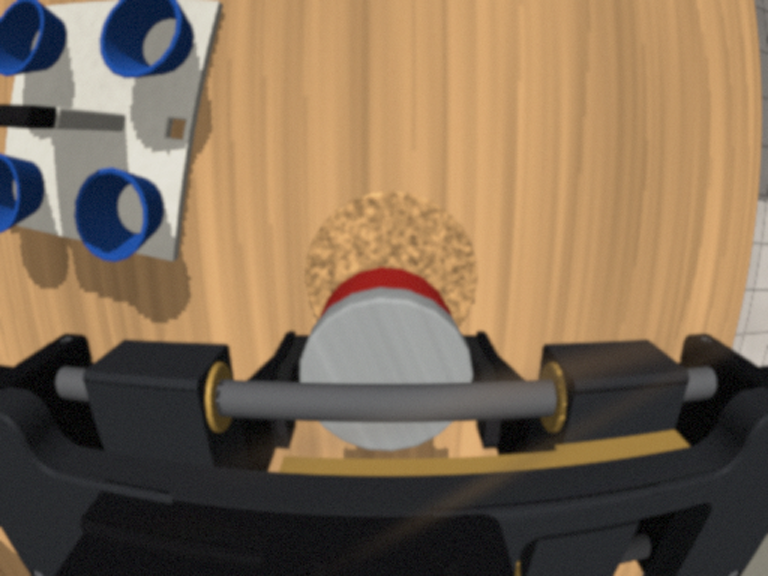

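```bash
python3 -m pendant '[[[0.003,0.003,0.04,0,0,0,0.3],[0,0,0.03,0,0,0,0.3],[0,0,0.012,0,0,0,0.3],[0,0,0,0,0,0,0.3],[0,0,0,0,0,0,0.3]]]';python3 -c "
from h import *
go(.655,.242,.038,90)"
```

```text
time: 5.88
position: [0.6574, 0.2424, 0.043]
tool_rot: [0.707, 0.707, 0.001, 0.001]
ft_force: [-0.4, -0.1, -1.9]
grip_width: 0.0612
grip_force: 25.0
pos [0.6574 0.2424 0.043 ] phi 90.0 q6 0.19 w 0.0612 F [-0.4 -0.1 -1.9] t 5.875
 shift mm [-0.4 -2.4  5. ] turn deg [ 0.14 -0.03 -0.01]
```

```bash
python3 -m pendant '[[[0,-0.002,0.002,0,0,0,0.3],[0,0,0.001,0,0,0,0.3],[0,0,0.001,0,0,0,0.3],[0,0,0,0,0,0,0.3],[0,0,0,0,0,0,0.3]]]';python3 -c "
from h import *
go(.655,.242,.038,90)"
```

```text
time: 6.5
position: [0.6544, 0.2428, 0.0384]
tool_rot: [0.707, 0.707, 0.0, 0.0]
ft_force: [-2.3, 0.4, 5.7]
grip_width: 0.061
grip_force: 25.0
pos [0.6544 0.2428 0.0384] phi 90.04 q6 0.19 w 0.061 F [-2.3  0.4  5.7] t 6.5
 shift mm [-0.8  0.6  0.4] turn deg [ 0.02 -0.01  0.04]
```

```bash
python3 -m pendant '[[[0,0,0,0,0,0,1],[0,0,0,0,0,0,1],[0,0,0,0,0,0,1],[0,0,0,0,0,0,1],[0,0,-0.05,0,0,0,1]]]' && python3 -m pendant '[[[0,0,-0.06,0,0,0,1],[0,0,-0.06,0,0,0,1],[0.029,-0.0525,0,0,0,0,1],[0.029,-0.0525,0,0,0,0,1],[0.029,-0.0525,0,0,0,0,1]]]' && python3 -m pendant '[[[0.029,-0.0525,0,0,0,0,1],[0,0,0,0,0,-9.7,1],[0,0,0,0,0,-9.7,1],[0,0,0,0,0,-9.7,1],[0,0,0,0,0,-9.7,1]]]' && python3 -m pendant '[[[0,0,0,0,0,-9.7,1],[0,0,0,0,0,-9.7,1],[0,0,0,0,0,-9.7,1],[0,0,0,0,0,-9.7,1],[0,0,0,0,0,0,1]]]'
python3 -c "
from h import *
go(.445,.356,.082,167.7);wrist('pics/w3.png')"
```

```text
time: 7.12
position: [0.6506, 0.2417, 0.083]
tool_rot: [0.707, 0.707, -0.005, -0.003]
ft_force: [0.3, 0.1, 0.2]
grip_width: 0.0868
grip_force: 0.0
time: 7.75
position: [0.4953, 0.3301, 0.2078]
tool_rot: [0.707, 0.707, 0.0, 0.0]
ft_force: [0.3, 1.7, -0.1]
grip_width: 0.087
grip_force: 0.0
time: 8.38
position: [0.4441, 0.3586, 0.2076]
tool_rot: [0.429, 0.903, 0.0, 0.0]
ft_force: [-0.0, -0.1, 0.0]
grip_width: 0.0871
grip_force: 0.0
time: 9.0
position: [0.4442, 0.3585, 0.2076]
tool_rot: [0.109, 0.994, 0.0, 0.0]
ft_force: [0.7, -0.1, -0.6]
grip_width: 0.0869
grip_force: 0.0
pos [0.4442 0.3585 0.2076] phi 167.52 q6 -0.87 w 0.0869 F [ 0.7 -0.1 -0.6] t 9.0
 shift mm [ -1.3  -2.3 125.6] turn deg [ 0.01  0.   -0.18]
```

View pics/w3.png

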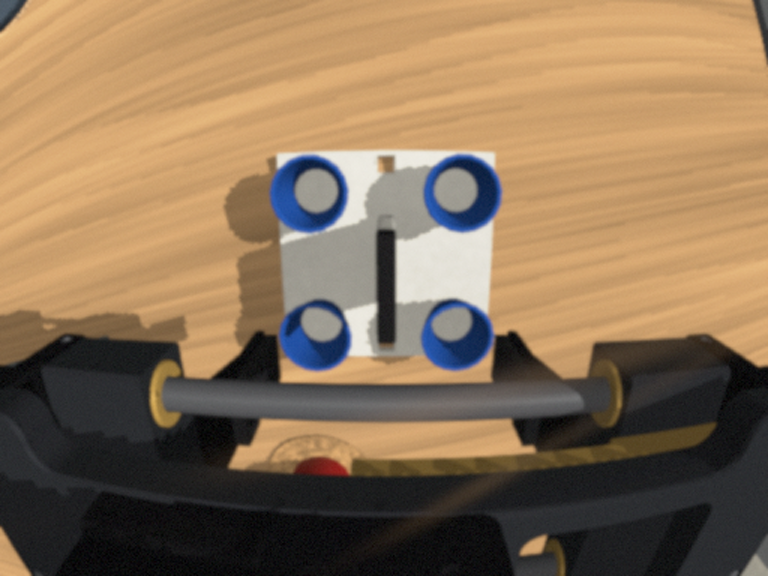

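```bash
python3 -c "
from h import *
c,p,R=ld()
P=lambda u,v,z:pix2w(c,p,R,(u+.5)/1.5-.5,(v+.5)/1.5-.5,z)
a,b=P(386.5,230,.102),P(386,343,.102);print(a,b,(a+b)/2)
q=[P(309,193,.044),P(463,192.5,.044),P(316,335,.044),P(457,335,.044)];m=np.mean(q,0);print(q,m)
d=q[0]+q[1]-q[2]-q[3];print(np.degrees(np.arctan2(d[1],d[0])))
go(m[0],m[1],.082,167.6)"
```

```text
[0.4081 0.3673 0.102 ] [0.4771 0.3517 0.102 ] [0.4426 0.3595 0.102 ]
[array([0.3785, 0.3179, 0.044 ]), array([0.4017, 0.4244, 0.044 ]), array([0.4837, 0.2955, 0.044 ]), array([0.5072, 0.401 , 0.044 ])] [0.442775 0.3597   0.044   ]
167.73635523073906
pos [0.4442 0.3585 0.2075] phi 167.46 q6 -0.87 w 0.0871 F [-0.  -0.2  0.8] t 9.05
 shift mm [  1.7   0.9 125.5] turn deg [ 0.    0.   -0.14]
```

```bash
python3 -m pendant '[[[0.0015,0.001,0.05,0,0,0,1],[0,0,0.05,0,0,0,1],[0,0,0.0255,0,0,0,1],[0,0,0,0,0,0,0.05],[0,0,0,0,0,0,0.05]]]' 55 && python3 -m pendant '[[[0,0,0,0,0,0,0.05],[0,0,0,0,0,0,0.05],[0,0,0,0,0,0,0.05],[0,0,0,0,0,0,0.05],[0,0,0,0,0,0,0.05]]]' && python3 -m pendant '[[[0,0,0,0,0,0,0.05],[0,0,0,0,0,0,0.05],[0,0,-0.03,0,0,0,0.05],[0,0,-0.04,0,0,0,0.05],[0,0,0,0,0,0,0.05]]]'; python3 -c "
from h import *
go(.561,-.024,.16,182.2)"
```

```text
time: 9.68
position: [0.4438, 0.3602, 0.083]
tool_rot: [0.108, 0.994, 0.001, 0.001]
ft_force: [0.3, -0.0, 0.5]
grip_width: 0.0745
grip_force: 0.0
time: 10.3
position: [0.443, 0.3598, 0.0821]
tool_rot: [0.108, 0.994, 0.0, 0.0]
ft_force: [-0.3, 0.0, -0.7]
grip_width: 0.0253
grip_force: 0.0
time: 10.92
position: [0.4446, 0.3608, 0.1538]
tool_rot: [0.108, 0.994, 0.002, 0.002]
ft_force: [0.3, 0.8, -5.5]
grip_width: 0.0118
grip_force: 55.0
pos [0.4446 0.3608 0.1538] phi 167.63 q6 -0.87 w 0.0118 F [ 0.3  0.8 -5.5] t 10.925
 shift mm [-196.2 -350.9   -6.7] turn deg [  0.2    0.28 -14.57]
```

```bash
python3 -m pendant '[[[0,0,-0.006,0,0,-7.3,0.05],[0,0,0,0,0,-7.3,0.05],[-0.0145,-0.0555,0,0,0,0,0.05],[-0.0145,-0.0555,0,0,0,0,0.05],[-0.0145,-0.0555,0,0,0,0,0.05]]]' && python3 -m pendant '[[[-0.0145,-0.0555,0,0,0,0,0.05],[-0.0145,-0.0555,0,0,0,0,0.05],[-0.0145,-0.0555,0,0,0,0,0.05],[-0.0145,-0.0555,0,0,0,0,0.05],[0,0,0,0,0,0,0.05]]]' && python3 -m pendant '[[[0,0,0,0,0,0,0.05],[0,0,0,0,0,0,0.05],[0,0,0,0,0,0,0.05],[0,0,0,0,0,0,0.05],[0,0,0,0,0,0,0.05]]]'; python3 -c "
from h import *
go(.561,-.024,.112,182.2); wrist('pics/w4.png')"
```

```text
time: 11.55
position: [0.4916, 0.1935, 0.1557]
tool_rot: [-0.02, 1.0, -0.0, -0.002]
ft_force: [1.5, 0.5, -6.0]
grip_width: 0.0115
grip_force: 55.0
time: 12.18
position: [0.5609, -0.0291, 0.156]
tool_rot: [-0.017, 1.0, -0.001, 0.0]
ft_force: [-0.1, 0.2, -6.1]
grip_width: 0.0114
grip_force: 55.0
time: 12.8
position: [0.5595, -0.024, 0.1582]
tool_rot: [-0.02, 1.0, -0.0, 0.0]
ft_force: [-0.5, 1.3, -6.0]
grip_width: 0.0117
grip_force: 55.0
pos [ 0.5595 -0.024   0.1582] phi -177.72 q6 -1.85 w 0.0117 F [-0.5  1.3 -6. ] t 12.8
 shift mm [-1.5 -0.  46.2] turn deg [-0.01  0.02  0.08]
```

View pics/w4.png

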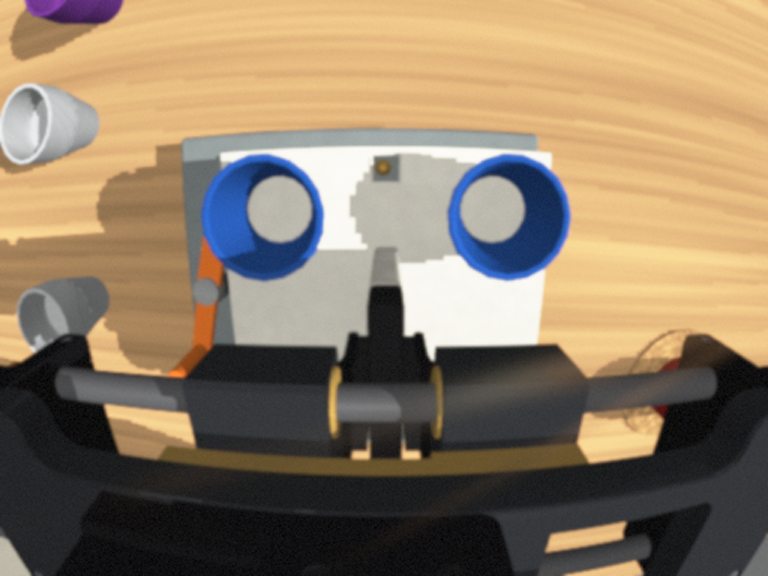

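```bash
python3 -c "
from h import *
c,p,R=ld()
P=lambda u,v,z:pix2w(c,p,R,(u+.5)/1.5-.5,(v+.5)/1.5-.5,z)
print('peg',P(383,167,.046)); h=P(387,168,p[2]-.082+.008);print('hole',h)
print('hole nominal',p+R@[.075,0,.074], 'px pegs')
s=np.radians(2.25)
print('nominal peg',.561-.075*np.cos(s),-.0237-.075*np.sin(s))
a,b=P(264,217,p[2]-.038),P(509,217,p[2]-.038);print('cones',a,b,p+R@[.055,-.055,.038],p+R@[.055,.055,.038])"
```

```text
peg [ 0.4861 -0.028   0.046 ]
hole [ 0.4861 -0.0259  0.0842]
hole nominal [ 0.48460434 -0.02701013  0.08419674] px pegs
nominal peg 0.48605782228194583 -0.026644486181930143
cones [ 0.5078 -0.0787  0.1202] [0.5035 0.0279 0.1202] [ 0.50676316 -0.08116734  0.1202104 ] [0.50239135 0.02874575 0.12019541]
```

```bash
python3 -m pendant '[[[-0.0007,-0.001,0.015,0,0,0,0.05],[0,0,0.015,0,0,0,0.05],[0,0,0.003,0,0,0,0.05],[0,0,0.003,0,0,0,0.05],[0,0,0,0,0,0,0.05]]]' && python3 -m pendant '[[[0,0,0.002,0,0,0,0.05],[0,0,0.002,0,0,0,0.05],[0,0,0.002,0,0,0,0.05],[0,0,0,0,0,0,0.05],[0,0,0,0,0,0,0.05]]]' && python3 -c "
from h import *
go(.561,-.025,.112,182.2)"
```

```text
time: 13.48
position: [0.5603, -0.0255, 0.1219]
tool_rot: [-0.019, 1.0, 0.0, -0.0]
ft_force: [-0.1, 0.7, -5.2]
grip_width: 0.0114
grip_force: 55.0
time: 14.1
position: [0.5603, -0.0254, 0.1161]
tool_rot: [-0.019, 1.0, -0.0, 0.0]
ft_force: [-0.4, -0.0, -5.4]
grip_width: 0.0116
grip_force: 55.0
pos [ 0.5603 -0.0254  0.1161] phi -177.77 q6 -1.85 w 0.0116 F [-0.4 -0.  -5.4] t 14.1
 shift mm [-0.7  0.4  4.1] turn deg [-0.    0.01  0.03]
```

Going in without force; lower the rest.

```bash
python3 -m pendant '[[[0,0,0.002,0,0,0,0.05],[0,0,0.001,0,0,0,0.05],[0,0,0.001,0,0,0,0.05],[0,0,0,0,0,0,0.05],[0,0,0,0,0,0,0.05]]]' && python3 -c "
from h import *
go(.561,-.025,.112,182.2)"
```

```text
time: 14.72
position: [0.5602, -0.0254, 0.112]
tool_rot: [-0.019, 1.0, 0.0, 0.0]
ft_force: [0.6, 0.8, -5.9]
grip_width: 0.0118
grip_force: 55.0
pos [ 0.5602 -0.0254  0.112 ] phi -177.77 q6 -1.85 w 0.0118 F [ 0.6  0.8 -5.9] t 14.725
 shift mm [-0.8  0.4  0. ] turn deg [0.   0.   0.03]
```

```bash
python3 -m pendant '[[[0,0,0.001,0,0,0,0.05],[0,0,0.001,0,0,0,0.05],[0,0,0,0,0,0,0.05],[0,0,0,0,0,0,0.05],[0,0,0,0,0,0,0.05]]]' && python3 -c "
from h import *
go(.561,-.025,.112,182.2)"
```

```text
time: 15.35
position: [0.5603, -0.0254, 0.112]
tool_rot: [-0.02, 1.0, -0.0, 0.0]
ft_force: [-3.6, 0.7, 7.2]
grip_width: 0.0115
grip_force: 55.0
pos [ 0.5603 -0.0254  0.112 ] phi -177.76 q6 -1.85 w 0.0115 F [-3.6  0.7  7.2] t 15.35
 shift mm [-0.7  0.4 -0. ] turn deg [-0.02  0.05  0.04]
```

```bash
python3 -m pendant '[[[0,0,-0.001,0,0,0,0.6],[0,0,0,0,0,0,0.6],[0,0,0,0,0,0,0.6],[0,0,0,0,0,0,0.6],[0,0,-0.02,0,0,0,0.6]]]' && python3 -m pendant '[[[0,0,-0.04,0,0,0,0.6],[0,0,-0.06,0,0,0,0.6],[0,0,0,0,0,10,0.6],[0,0,0,0,0,10,0.6],[0,0,0,0,0,10,0.6]]]' && python3 -m pendant '[[[0,0,0,0,0,10,0.6],[0,0,0,0,0,10,0.6],[0,0,0,0,0,10,0.6],[0,0,0,0,0,10,0.6],[0,0,0,0,0,10,0.6]]]' && python3 -m pendant '[[[0,0,0,0,0,10,0.6],[-0.062,0.025,0,0,0,0,0.3],[-0.062,0.025,0,0,0,0,0.3],[0,0,0,0,0,0,0.3],[0,0,0,0,0,0,0.3]]]' && python3 -c "
from h import *
go(.609,-.148,.0735,92); wrist('pics/w5.png')"
```

```text
time: 15.98
position: [0.559, -0.0252, 0.1298]
tool_rot: [-0.019, 1.0, 0.001, -0.002]
ft_force: [-0.5, 0.1, 0.9]
grip_width: 0.0494
grip_force: 0.0
time: 16.6
position: [0.5602, -0.0254, 0.2312]
tool_rot: [0.243, 0.97, 0.0, 0.0]
ft_force: [-0.3, 0.7, 0.2]
grip_width: 0.0524
grip_force: 0.0
time: 17.23
position: [0.5601, -0.0254, 0.2308]
tool_rot: [0.63, 0.777, -0.0, -0.0]
ft_force: [-0.3, -0.3, 0.5]
grip_width: 0.0525
grip_force: 0.0
time: 17.85
position: [0.6107, -0.1392, 0.2303]
tool_rot: [0.693, 0.72, -0.0, -0.001]
ft_force: [0.3, 0.5, 0.6]
grip_width: 0.0274
grip_force: 0.0
pos [ 0.6107 -0.1392  0.2303] phi 92.18 q6 -0.44 w 0.0274 F [0.3 0.5 0.6] t 17.85
 shift mm [ -9.   -1.7 156.8] turn deg [-0.1  -0.08  0.18]
```

View pics/w5.png

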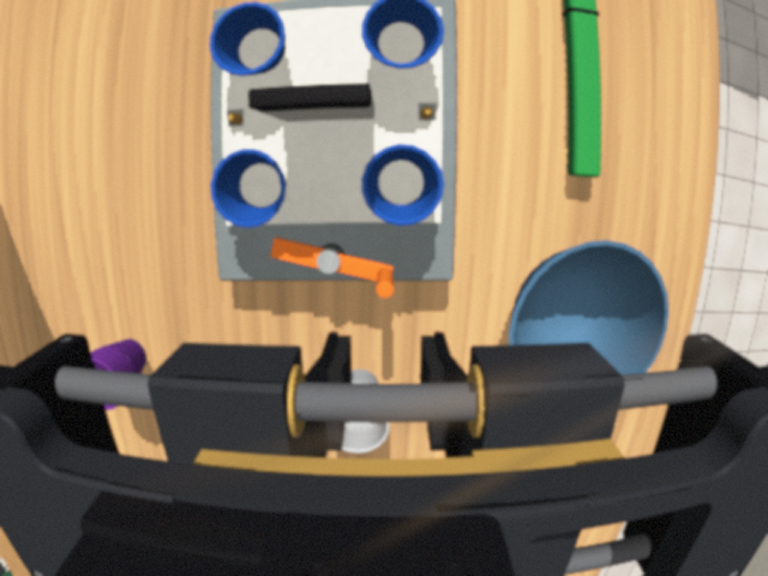

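```bash
python3 -c "
from h import *
c,p,R=ld()
P=lambda u,v,z:pix2w(c,p,R,(u+.5)/1.5-.5,(v+.5)/1.5-.5,z)
a=P(385,288,.09);print('post',a); print('pivot',P(328,260,.055))
q=[P(248,39,.074),P(402,31,.074),P(249,187,.074),P(402,184,.074)];m=np.mean(q,0);print(q,m)
h=[P(250,98,.132),P(370,96,.132)];print(h,(h[0]+h[1])/2)
go(a[0],a[1],.0735,92.2)"
```

```text
post [ 0.6097 -0.1471  0.09  ]
pivot [ 0.5662 -0.1369  0.055 ]
[array([0.5067, 0.0264, 0.074 ]), array([0.6145, 0.0308, 0.074 ]), array([ 0.5111, -0.0813,  0.074 ]), array([ 0.6187, -0.0774,  0.074 ])] [ 0.56275  -0.025375  0.074   ]
[array([ 0.5289, -0.0263,  0.132 ]), array([ 0.597 , -0.0259,  0.132 ])] [ 0.56295 -0.0261   0.132  ]
pos [ 0.6105 -0.1384  0.2305] phi 92.25 q6 -0.44 w 0.027 F [0.2 0.1 0. ] t 17.9
 shift mm [ -8.8  -0.9 157. ] turn deg [-0.1  -0.08  0.05]
```

```bash
python3 -m pendant '[[[-0.0085,-0.001,0.05,0,0,0,0.3],[0,0,0.05,0,0,0,0.3],[0,0,0.037,0,0,0,0.3],[0,0,0.02,0,0,0,0.3],[0,0,0,0,0,0,0.3]]]' 10 && python3 -m pendant '[[[0,0,0,0,0,0,0.05],[0,0,0,0,0,0,0.05],[0,0,0,0,0,0,0.05],[0,0,0,0,0,0,0.05],[0,0,0,0,0,0,0.05]]]' 10 && python3 -m pendant '[[[-0.0094,-0.0035,0,0,0,0,0.05],[-0.0083,-0.0054,0,0,0,0,0.05],[-0.0069,-0.0071,0,0,0,0,0.05],[-0.0053,-0.0085,0,0,0,0,0.05],[-0.0031,-0.0094,0,0,0,0,0.05]]]' && python3 -m pendant '[[[-0.0011,-0.0099,0,0,0,0,0.05],[0,-0.002,0,0,0,0,0.05],[0,-0.001,0,0,0,0,0.05],[0,0,0,0,0,0,0.05],[0,0,0,0,0,0,0.05]]]' && python3 -c "
from h import *
go(.567,-.1835,.0735,92.2)"
```

```text
time: 18.52
position: [0.609, -0.1457, 0.0725]
tool_rot: [0.693, 0.721, -0.001, -0.002]
ft_force: [-0.6, 0.4, 0.1]
grip_width: 0.0257
grip_force: 0.0
time: 19.15
position: [0.6103, -0.1477, 0.0753]
tool_rot: [0.693, 0.721, -0.0, -0.0]
ft_force: [-3.5, 1.5, 6.6]
grip_width: 0.0115
grip_force: 10.0
time: 19.77
position: [0.5817, -0.1861, 0.0754]
tool_rot: [0.693, 0.721, 0.001, 0.006]
ft_force: [4.2, -3.1, 1.6]
grip_width: 0.0115
grip_force: 10.0
time: 20.4
position: [0.5677, -0.1873, 0.0751]
tool_rot: [0.693, 0.721, 0.0, 0.004]
ft_force: [3.0, -4.0, 3.4]
grip_width: 0.0117
grip_force: 10.0
pos [ 0.5677 -0.1873  0.0751] phi 92.23 q6 -0.54 w 0.0117 F [ 3.  -4.   3.4] t 20.4
 shift mm [ 3.8 -0.6  1.6] turn deg [0.34 0.34 0.03]
```

```bash
python3 -m pendant '[[[0.002,-0.001,0,0,0,0,0.05],[0,-0.001,0,0,0,0,0.05],[0,-0.001,0,0,0,0,0.05],[0,-0.001,0,0,0,0,0.05],[0,0,0,0,0,0,0.05]]]' && python3 -c "
from h import *
go(.567,-.1835,.0735,92.2)"
```

```text
time: 21.02
position: [0.5674, -0.1871, 0.0753]
tool_rot: [0.693, 0.721, 0.002, 0.008]
ft_force: [10.9, -6.6, -1.9]
grip_width: 0.0115
grip_force: 10.0
pos [ 0.5674 -0.1871  0.0753] phi 92.19 q6 -0.54 w 0.0115 F [10.9 -6.6 -1.9] t 21.025
 shift mm [ 3.6 -0.3  1.8] turn deg [ 0.81  0.56 -0.  ]
```

```bash
python3 -m pendant '[[[0,0,0,0,0,0,0.4],[0,0.002,0,0,0,0,0.4],[0,0,0,0,0,0,0.4],[0,0,-0.03,0,0,0,0.4],[0,0,-0.05,0,0,0,0.4]]]' && python3 -m pendant '[[[0,0,-0.05,0,0,0,1],[-0.043,0.014,0,0,0,0,1],[-0.043,0.014,0,0,0,0,1],[0,0,0,0,0,0,1],[0,0,0,0,0,0,1]]]' && python3 -c "
from h import *
go(.59,-.268,.054,92.2); wrist('pics/w6.png')"
```

```text
time: 21.65
position: [0.5604, -0.1807, 0.1522]
tool_rot: [0.693, 0.721, -0.001, -0.004]
ft_force: [1.3, -1.2, 0.2]
grip_width: 0.0344
grip_force: 0.0
time: 22.28
position: [0.5931, -0.2658, 0.2028]
tool_rot: [0.693, 0.721, -0.0, -0.002]
ft_force: [-0.3, -0.8, -0.1]
grip_width: 0.0768
grip_force: 0.0
pos [ 0.5931 -0.2658  0.2028] phi 92.21 q6 -0.63 w 0.0768 F [-0.3 -0.8 -0.1] t 22.275
 shift mm [ -2.5  -2.7 148.8] turn deg [-0.19 -0.15  0.01]
```

View pics/w6.png

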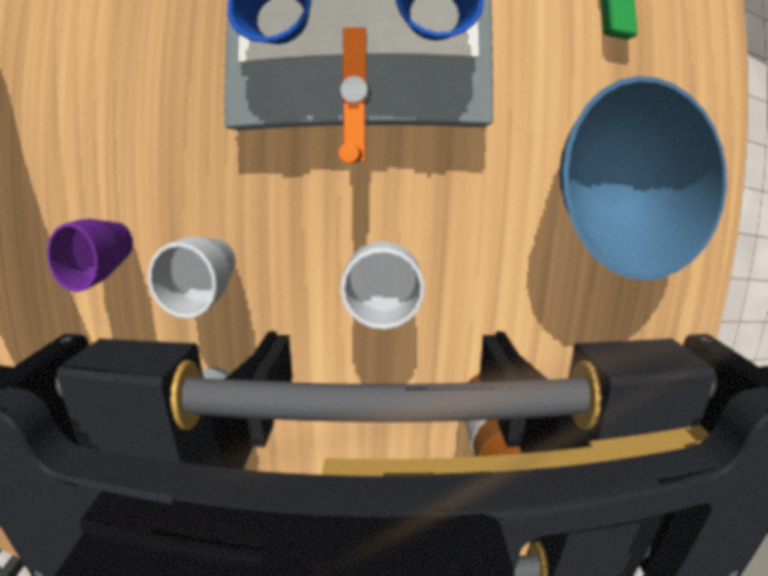

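```bash
python3 -c "
from h import *
c,p,R=ld()
P=lambda u,v,z:pix2w(c,p,R,(u+.5)/1.5-.5,(v+.5)/1.5-.5,z)
a=P(382.5,286,.072);print('cupA',a,'cupB',P(185.5,279,.072),'postc',P(349,153,.09))
t=np.load('cam_top.npz');print('bottle cap',ray(t,629.5/1.5,208/1.5,.14),'base?',ray(t,604/1.5,222/1.5,.05))
go(a[0],a[1],.054,92.2)"
```

```text
cupA [ 0.5901 -0.2696  0.072 ] cupB [ 0.4515 -0.2699  0.072 ] postc [ 0.5675 -0.1846  0.09  ]
bottle cap [ 0.69191962 -0.38860365  0.14      ] base? [ 0.68865345 -0.37564815  0.05      ]
pos [ 0.5932 -0.2654  0.203 ] phi 92.25 q6 -0.63 w 0.081 F [-0.2  0.  -0.6] t 22.325
 shift mm [ -4.4  -2.8 149. ] turn deg [-0.17 -0.14  0.05]
```

```bash
python3 -m pendant '[[[-0.0044,-0.0028,0.05,0,0,0,1],[0,0,0.05,0,0,0,1],[0,0,0.039,0,0,0,1],[0,0,0.01,0,0,0,1],[0,0,0,0,0,0,0.3]]]' 35 && python3 -m pendant '[[[0,0,0,0,0,0,0.3],[0,0,0,0,0,0,0.3],[0,0,0,0,0,0,0.3],[0,0,0,0,0,0,0.3],[0,0,0,0,0,0,0.3]]]' && python3 -m pendant '[[[0,0,-0.03,0,0,0,0.3],[0,0,-0.06,0,0,0,0.3],[0,0,-0.06,0,0,0,0.3],[0,0,0,0,0,0,0.3],[0,0,0,0,0,0,0.3]]]' && python3 -c "
from h import *
go(.6146,.0317,.096,92.25)"
```

```text
time: 22.95
position: [0.5919, -0.2705, 0.0551]
tool_rot: [0.693, 0.721, -0.0, -0.001]
ft_force: [-0.6, -1.4, 0.0]
grip_width: 0.0825
grip_force: 0.0
time: 23.58
position: [0.5923, -0.2718, 0.0563]
tool_rot: [0.693, 0.721, 0.0, 0.001]
ft_force: [-1.5, 0.4, 6.4]
grip_width: 0.0551
grip_force: 34.7
time: 24.2
position: [0.5913, -0.2709, 0.2045]
tool_rot: [0.693, 0.721, -0.0, -0.001]
ft_force: [-0.3, -0.0, -1.8]
grip_width: 0.0546
grip_force: 34.8
pos [ 0.5913 -0.2709  0.2045] phi 92.23 q6 -0.64 w 0.0546 F [-0.3 -0.  -1.8] t 24.2
 shift mm [301.3  35.1 108.7] turn deg [-0.06 -0.05 -0.02]
```

```bash
python3 -m pendant '[[[0.05,0.0058,0,0,0,0,0.3],[0.05,0.0058,0,0,0,0,0.3],[0.05,0.0058,0,0,0,0,0.3],[0.05,0.0058,0,0,0,0,0.3],[0.05,0.0058,0,0,0,0,0.3]]]' && python3 -m pendant '[[[0.051,0.006,0,0,0,0,0.3],[0,0,0,0,0,0,0.3],[0,0,0,0,0,0,0.3],[0,0,0,0,0,0,0.3],[0,0,0,0,0,0,0.3]]]' && python3 -c "
from h import *
go(.6146,.0317,.097,92.25); wrist('pics/w7.png')"
```

```text
time: 24.82
position: [0.6095, -0.0185, 0.2022]
tool_rot: [0.693, 0.721, -0.001, -0.002]
ft_force: [0.6, 1.3, -0.7]
grip_width: 0.0549
grip_force: 34.8
time: 25.45
position: [0.6152, 0.0294, 0.2047]
tool_rot: [0.694, 0.72, -0.0, -0.0]
ft_force: [-1.0, -0.3, -1.3]
grip_width: 0.0549
grip_force: 34.8
pos [0.6152 0.0294 0.2047] phi 92.11 q6 -0.17 w 0.0549 F [-1.  -0.3 -1.3] t 25.45
 shift mm [  2.3  -0.5 107.7] turn deg [-0.03  0.   -0.14]
```

View pics/w7.png

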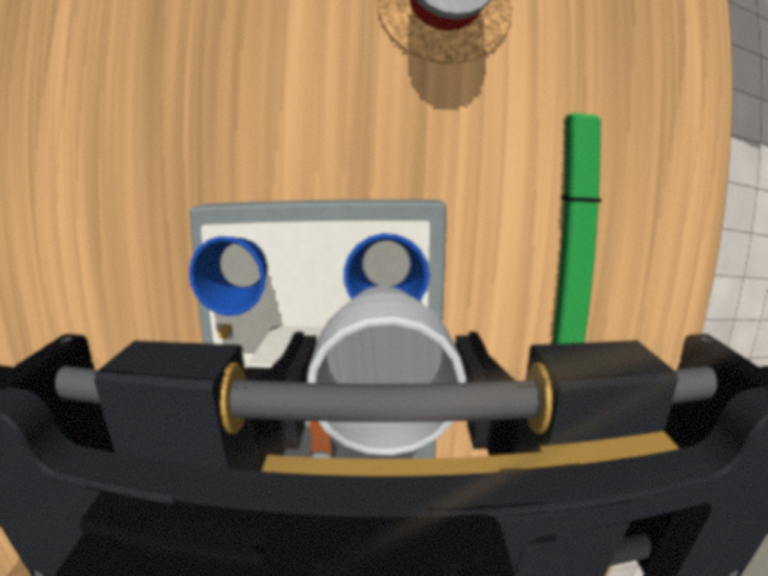

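```bash
python3 -c "
from h import *
c,p,R=ld()
P=lambda u,v,z:pix2w(c,p,R,(u+.5)/1.5-.5,(v+.5)/1.5-.5,z)
print('cone',P(387,271,.074),'cone2',P(228.5,276,.074)); print('cup rim',P(388,371,p[2]+.018-.001),'tcp',p)"
```

```text
cone [0.6152 0.0356 0.074 ] cone2 [0.5075 0.0286 0.074 ]
cup rim [0.6151 0.0379 0.2217] tcp [0.61518965 0.02944436 0.20472532]
```

```bash
python3 -m pendant '[[[0.001,-0.0005,0.04,0,0,0,0.3],[0,0,0.035,0,0,0,0.3],[0,0,0.01,0,0,0,0.3],[0,0,0.005,0,0,0,0.3],[0,0,0,0,0,0,0.3]]]' && python3 -m pendant '[[[0,0,0.004,0,0,0,0.3],[0,0,0.003,0,0,0,0.3],[0,0,0.003,0,0,0,0.3],[0,0,0,0,0,0,0.3],[0,0,0,0,0,0,0.3]]]' && python3 -c "
from h import *
go(.6146,.0317,.097,92.25)"
```

```text
time: 26.12
position: [0.6155, 0.0316, 0.1159]
tool_rot: [0.693, 0.721, 0.001, 0.001]
ft_force: [-0.2, -0.2, -1.4]
grip_width: 0.0549
grip_force: 34.8
time: 26.75
position: [0.6152, 0.0318, 0.1052]
tool_rot: [0.693, 0.721, 0.0, 0.0]
ft_force: [0.4, -0.1, -1.7]
grip_width: 0.055
grip_force: 34.8
pos [0.6152 0.0318 0.1052] phi 92.23 q6 -0.17 w 0.055 F [ 0.4 -0.1 -1.7] t 26.75
 shift mm [-0.1 -0.6  8.2] turn deg [ 0.06  0.   -0.02]
```

```bash
python3 -m pendant '[[[0,0,0.003,0,0,0,0.3],[0,0,0.002,0,0,0,0.3],[0,0,0.001,0,0,0,0.3],[0,0,0,0,0,0,0.3],[0,0,0,0,0,0,0.3]]]' && python3 -m pendant '[[[0,0,0.001,0,0,0,0.3],[0,0,0.001,0,0,0,0.3],[0,0,0,0,0,0,0.3],[0,0,0,0,0,0,0.3],[0,0,0,0,0,0,0.3]]]' && python3 -c "
from h import *
go(.6146,.0317,.097,92.25)"
```

```text
time: 27.38
position: [0.6159, 0.0319, 0.0996]
tool_rot: [0.693, 0.721, 0.001, 0.001]
ft_force: [4.2, 1.7, 2.9]
grip_width: 0.0549
grip_force: 34.7
time: 28.0
position: [0.616, 0.0321, 0.0986]
tool_rot: [0.693, 0.721, 0.001, 0.001]
ft_force: [3.1, 3.7, 8.8]
grip_width: 0.0545
grip_force: 34.5
pos [0.616  0.0321 0.0986] phi 92.22 q6 -0.17 w 0.0545 F [3.1 3.7 8.8] t 28.0
 shift mm [-0.3 -1.4  1.6] turn deg [ 0.2  -0.01 -0.03]
```

```bash
python3 -m pendant '[[[0.0015,0.0012,0,0,0,0,0.3],[0,0,0.001,0,0,0,0.3],[0,0,0.001,0,0,0,0.3],[0,0,0,0,0,0,0.3],[0,0,0,0,0,0,0.3]]]' 8 && python3 -c "
from h import *
go(.6146,.0317,.097,92.25)"
```

```text
time: 28.62
position: [0.6151, 0.0325, 0.0962]
tool_rot: [0.693, 0.721, -0.001, -0.0]
ft_force: [0.2, -0.2, 9.0]
grip_width: 0.0557
grip_force: 7.9
pos [0.6151 0.0325 0.0962] phi 92.27 q6 -0.17 w 0.0557 F [ 0.2 -0.2  9. ] t 28.625
 shift mm [-0.8 -0.5 -0.8] turn deg [-0.1   0.08  0.02]
```

```bash
python3 -m pendant '[[[0,0,0.001,0,0,0,0.3],[0,0,0.001,0,0,0,0.3],[0,0,0,0,0,0,0.3],[0,0,0,0,0,0,0.3],[0,0,0,0,0,0,0.3]]]' 8 && python3 -c "
from h import *
go(.6146,.0317,.097,92.25)"
```

```text
time: 29.25
position: [0.6151, 0.0326, 0.0943]
tool_rot: [0.693, 0.721, -0.001, -0.0]
ft_force: [-0.3, -0.4, 10.0]
grip_width: 0.0553
grip_force: 7.9
pos [0.6151 0.0326 0.0943] phi 92.26 q6 -0.17 w 0.0553 F [-0.3 -0.4 10. ] t 29.25
 shift mm [-0.8 -0.5 -2.7] turn deg [-0.1   0.08  0.01]
```

```bash
python3 -m pendant '[[[0,0,0,0,0,0,1],[0,0,0,0,0,0,1],[0,0,0,0,0,0,1],[0,0,-0.01,0,0,0,1],[0,0,-0.04,0,0,0,1]]]' && python3 -m pendant '[[[0,0,-0.06,0,0,0,1],[-0.0492,-0.0297,0,0,0,0,1],[-0.0492,-0.0297,0,0,0,0,1],[-0.0492,-0.0297,0,0,0,0,1],[-0.0492,-0.0297,0,0,0,0,1]]]' && python3 -m pendant '[[[-0.0492,-0.0297,0,0,0,0,1],[-0.0492,-0.0297,0,0,0,0,1],[0,0,0,0,0,0,1],[0,0,0,0,0,0,1],[0,0,0,0,0,0,1]]]' && python3 -c "
from h import *
go(.45,-.2697,.054,92.25); wrist('pics/w8.png')"
```

```text
time: 29.88
position: [0.6137, 0.0335, 0.1414]
tool_rot: [0.693, 0.721, -0.002, -0.003]
ft_force: [1.1, -0.2, -0.4]
grip_width: 0.0859
grip_force: 0.0
time: 30.5
position: [0.5039, -0.1693, 0.2038]
tool_rot: [0.693, 0.721, 0.0, 0.0]
ft_force: [0.2, -0.5, 0.4]
grip_width: 0.0869
grip_force: 0.0
time: 31.12
position: [0.4497, -0.2672, 0.2032]
tool_rot: [0.693, 0.721, 0.0, -0.0]
ft_force: [0.5, -0.4, 0.3]
grip_width: 0.087
grip_force: 0.0
pos [ 0.4497 -0.2672  0.2032] phi 92.34 q6 -0.79 w 0.087 F [ 0.5 -0.4  0.3] t 31.125
 shift mm [ -2.6   0.2 149.2] turn deg [-0.01 -0.03  0.09]
```

View pics/w8.png

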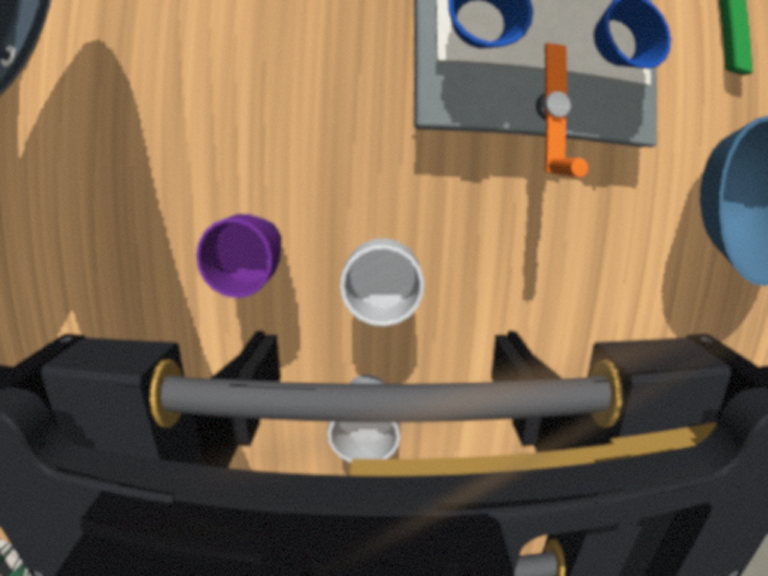

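```bash
python3 -c "
from h import *
c,p,R=ld()
P=lambda u,v,z:pix2w(c,p,R,(u+.5)/1.5-.5,(v+.5)/1.5-.5,z)
a=P(382,284,.072);print('cupB',a,'purple',P(238,257,.072),'C',P(364,432,.072)); go(a[0],a[1],.054,92.25)"
```

```text
cupB [ 0.4468 -0.27    0.072 ] purple [ 0.3495 -0.2551  0.072 ] C [ 0.4376 -0.3865  0.072 ]
pos [ 0.4498 -0.2672  0.2031] phi 92.36 q6 -0.79 w 0.0867 F [0.2 0.1 0.7] t 31.175
 shift mm [ -2.8  -3.1 149.1] turn deg [-0.   -0.02  0.11]
```

```bash
python3 -m pendant '[[[-0.0028,-0.003,0.05,0,0,0,0.85],[0,0,0.05,0,0,0,0.85],[0,0,0.039,0,0,0,0.85],[0,0,0.01,0,0,0,0.85],[0,0,0,0,0,0,0.3]]]' 35 && python3 -m pendant '[[[0,0,0,0,0,0,0.3],[0,0,0,0,0,0,0.3],[0,0,0,0,0,0,0.3],[0,0,0,0,0,0,0.3],[0,0,0,0,0,0,0.3]]]' && python3 -m pendant '[[[0,0,-0.03,0,0,0,0.3],[0,0,-0.06,0,0,0,0.3],[0,0,-0.06,0,0,0,0.3],[0,0,0,0,0,0,0.3],[0,0,0,0,0,0,0.3]]]' && python3 -m pendant '[[[0.0492,0.0117,0,0,0,0,0.3],[0.0492,0.0117,0,0,0,0,0.3],[0.0492,0.0117,0,0,0,0,0.3],[0.0492,0.0117,0,0,0,0,0.3],[0.0492,0.0117,0,0,0,0,0.3]]]' &&  python3 -m pendant '[[[0.0492,0.0117,0,0,0,0,0.3],[0,0,0,0,0,0,0.3],[0,0,0,0,0,0,0.3],[0,0,0,0,0,0,0.3],[0,0,0,0,0,0,0.3]]]' && python3 -c "
from h import *
go(.5052,.0282,.097,92.25)"
```

```text
time: 31.8
position: [0.4469, -0.2709, 0.0541]
tool_rot: [0.693, 0.721, 0.0, -0.0]
ft_force: [-0.1, -0.2, -0.1]
grip_width: 0.0695
grip_force: 0.0
time: 32.42
position: [0.4474, -0.2722, 0.0556]
tool_rot: [0.693, 0.721, 0.0, 0.002]
ft_force: [1.0, 0.3, 5.7]
grip_width: 0.0546
grip_force: 34.8
time: 33.05
position: [0.4457, -0.271, 0.2039]
tool_rot: [0.693, 0.721, -0.0, -0.0]
ft_force: [-0.0, -0.9, -1.5]
grip_width: 0.0544
grip_force: 35.0
time: 33.67
position: [0.4938, -0.0215, 0.2018]
tool_rot: [0.693, 0.721, -0.001, -0.002]
ft_force: [0.1, -0.5, 0.1]
grip_width: 0.0542
grip_force: 35.0
time: 34.3
position: [0.5049, 0.025, 0.2038]
tool_rot: [0.694, 0.72, -0.0, -0.0]
ft_force: [0.9, 0.2, -1.2]
grip_width: 0.0542
grip_force: 35.0
pos [0.5049 0.025  0.2038] phi 92.11 q6 -0.21 w 0.0542 F [ 0.9  0.2 -1.2] t 34.3
 shift mm [  3.2   0.5 106.8] turn deg [-0.04  0.   -0.14]
```

```bash
python3 -m pendant '[[[0.003,0.0005,0.04,0,0,0,0.3],[0,0,0.04,0,0,0,0.3],[0,0,0.01,0,0,0,0.3],[0,0,0.006,0,0,0,0.3],[0,0,0,0,0,0,0.3]]]' && python3 -m pendant '[[[0,0,0.003,0,0,0,0.3],[0,0,0.003,0,0,0,0.3],[0,0,0,0,0,0,0.3],[0,0,0,0,0,0,0.3],[0,0,0,0,0,0,0.3]]]' 10 && python3 -c "
from h import *
go(.5052,.0282,.097,92.25)"
```

```text
time: 34.92
position: [0.5061, 0.0289, 0.1088]
tool_rot: [0.693, 0.721, 0.0, 0.001]
ft_force: [0.4, -0.1, -1.2]
grip_width: 0.0542
grip_force: 35.0
time: 35.55
position: [0.5057, 0.0291, 0.1022]
tool_rot: [0.693, 0.721, 0.0, 0.0]
ft_force: [0.1, -2.1, 1.2]
grip_width: 0.0549
grip_force: 10.0
pos [0.5057 0.0291 0.1022] phi 92.23 q6 -0.2 w 0.0549 F [ 0.1 -2.1  1.2] t 35.55
 shift mm [-0.9 -0.5  5.2] turn deg [ 0.03  0.01 -0.02]
```

```bash
python3 -m pendant '[[[-0.001,0,0.002,0,0,0,0.3],[0,0,0.002,0,0,0,0.3],[0,0,0.001,0,0,0,0.3],[0,0,0,0,0,0,0.3],[0,0,0,0,0,0,0.3]]]' 10 && python3 -m pendant '[[[0,0,0.001,0,0,0,0.3],[0,0,0.001,0,0,0,0.3],[0,0,0.001,0,0,0,0.3],[0,0,0,0,0,0,0.3],[0,0,0,0,0,0,0.3]]]' 10 && python3 -c "
from h import *
go(.5052,.0282,.097,92.25)"
```

```text
time: 36.17
position: [0.5053, 0.0278, 0.0977]
tool_rot: [0.693, 0.721, -0.0, 0.0]
ft_force: [-1.9, -3.1, 6.7]
grip_width: 0.0551
grip_force: 9.8
time: 36.8
position: [0.5052, 0.0282, 0.0952]
tool_rot: [0.693, 0.721, -0.0, 0.0]
ft_force: [-2.7, -1.8, 12.5]
grip_width: 0.0548
grip_force: 9.7
pos [0.5052 0.0282 0.0952] phi 92.23 q6 -0.2 w 0.0548 F [-2.7 -1.8 12.5] t 36.8
 shift mm [ 0.  -0.  -1.8] turn deg [-0.    0.01 -0.02]
```

```bash
python3 -m pendant '[[[0,0,0,0,0,0,0.9],[0,0,0,0,0,0,0.9],[0,0,0,0,0,0,0.9],[0,0,-0.01,0,0,0,0.9],[0,0,-0.04,0,0,0,0.9]]]' && python3 -m pendant '[[[0,0,-0.06,0,0,0,1],[-0.0591,-0.012,0,0,0,0,1],[-0.0591,-0.012,0,0,0,0,1],[-0.0591,-0.012,0,0,0,0,1],[-0.0591,-0.012,0,0,0,0,1]]]' && python3 -m pendant '[[[-0.0591,-0.012,0,0,0,0,1],[-0.0591,-0.012,0,0,0,0,1],[-0.0591,-0.012,0,0,0,0,1],[0,0,0,0,0,0,1],[0,0,0,0,0,0,1]]]' && python3 -c "
from h import *
go(.4375,-.388,.054,92.25); wrist('pics/w9.png')"
```

```text
time: 37.42
position: [0.5039, 0.0285, 0.1432]
tool_rot: [0.693, 0.721, -0.001, -0.002]
ft_force: [0.3, -0.1, 0.2]
grip_width: 0.0778
grip_force: 0.0
time: 38.05
position: [0.4664, -0.2116, 0.2048]
tool_rot: [0.693, 0.721, 0.0, 0.001]
ft_force: [0.9, 0.5, 0.9]
grip_width: 0.0872
grip_force: 0.0
time: 38.67
position: [0.4372, -0.3878, 0.204]
tool_rot: [0.694, 0.72, 0.0, -0.001]
ft_force: [0.1, 0.5, -0.1]
grip_width: 0.0867
grip_force: 0.0
pos [ 0.4372 -0.3878  0.204 ] phi 92.18 q6 -0.96 w 0.0867 F [ 0.1  0.5 -0.1] t 38.675
 shift mm [ -0.4   0.4 150. ] turn deg [-0.02 -0.09 -0.07]
```

View pics/w9.png

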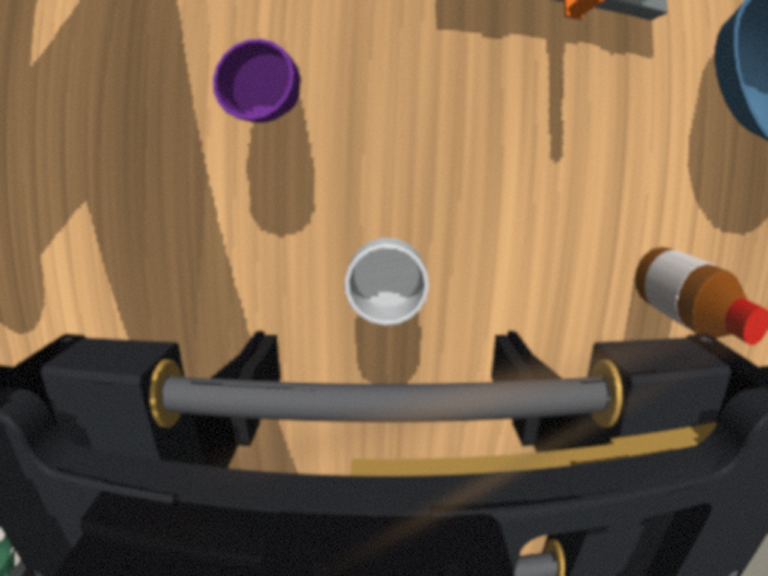

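```bash
python3 -m pendant '[[[-0.0025,0,0.05,0,0,0,1],[0,0,0.05,0,0,0,1],[0,0,0.039,0,0,0,1],[0,0,0.011,0,0,0,1],[0,0,0,0,0,0,0.3]]]' 35 && python3 -m pendant '[[[0,0,0,0,0,0,0.3],[0,0,0,0,0,0,0.3],[0,0,0,0,0,0,0.3],[0,0,0,0,0,0,0.3],[0,0,0,0,0,0,0.3]]]' && python3 -m pendant '[[[0,0,-0.03,0,0,0,0.3],[0,0,-0.06,0,0,0,0.3],[0,0,-0.06,0,0,0,0.3],[0,0,0,0,0,0,0.3],[0,0,0,0,0,0,0.3]]]' && python3 -m pendant '[[[0.0509,0.0141,0,0,0,0,0.3],[0.0509,0.0141,0,0,0,0,0.3],[0.0509,0.0141,0,0,0,0,0.3],[0.0509,0.0141,0,0,0,0,0.3],[0.0509,0.0141,0,0,0,0,0.3]]]' &&  python3 -m pendant '[[[0.0535,0.0141,0,0,0,0,0.3],[0,0,0,0,0,0,0.3],[0,0,0,0,0,0,0.3],[0,0,0,0,0,0,0.3],[0,0,0,0,0,0,0.3]]]' && python3 -c "
from h import *
go(.5095,-.0817,.097,92.25)"
```

```text
time: 39.35
position: [0.4381, -0.3899, 0.0542]
tool_rot: [0.693, 0.721, 0.0, -0.0]
ft_force: [1.2, -0.1, 0.8]
grip_width: 0.0826
grip_force: 0.0
time: 39.98
position: [0.438, -0.3915, 0.0552]
tool_rot: [0.693, 0.721, -0.0, 0.001]
ft_force: [-1.1, 1.3, 5.9]
grip_width: 0.0544
grip_force: 34.8
time: 40.6
position: [0.4371, -0.3901, 0.2034]
tool_rot: [0.693, 0.721, 0.0, -0.001]
ft_force: [-0.4, 0.3, -0.7]
grip_width: 0.0545
grip_force: 35.0
time: 41.22
position: [0.4969, -0.1315, 0.2016]
tool_rot: [0.693, 0.721, -0.001, -0.003]
ft_force: [1.5, -0.3, -1.3]
grip_width: 0.0546
grip_force: 35.0
time: 41.85
position: [0.51, -0.0811, 0.2037]
tool_rot: [0.694, 0.72, -0.0, -0.0]
ft_force: [0.1, -0.7, -1.1]
grip_width: 0.0546
grip_force: 35.0
pos [ 0.51   -0.0811  0.2037] phi 92.1 q6 -0.41 w 0.0546 F [ 0.1 -0.7 -1.1] t 41.85
 shift mm [ -0.6  -0.5 106.7] turn deg [-0.03 -0.01 -0.15]
```

```bash
python3 -m pendant '[[[-0.0005,-0.0005,0.04,0,0,0,0.3],[0,0,0.04,0,0,0,0.3],[0,0,0.01,0,0,0,0.3],[0,0,0.006,0,0,0,0.3],[0,0,0,0,0,0,0.3]]]' && python3 -m pendant '[[[0,0,0.003,0,0,0,0.3],[0,0,0.002,0,0,0,0.3],[0,0,0.001,0,0,0,0.3],[0,0,0,0,0,0,0.3],[0,0,0,0,0,0,0.3]]]' 10 && python3 -m pendant '[[[0,0,0.002,0,0,0,0.3],[0,0,0.001,0,0,0,0.3],[0,0,0.001,0,0,0,0.3],[0,0,0,0,0,0,0.3],[0,0,0,0,0,0,0.3]]]' 10 && python3 -c "
from h import *
go(.5095,-.0817,.097,92.25)"
```

```text
time: 42.48
position: [0.5104, -0.0808, 0.1087]
tool_rot: [0.693, 0.721, 0.0, 0.001]
ft_force: [0.0, 0.2, -0.1]
grip_width: 0.0543
grip_force: 35.0
time: 43.1
position: [0.51, -0.0805, 0.1022]
tool_rot: [0.693, 0.721, 0.0, 0.0]
ft_force: [0.1, -0.9, -0.8]
grip_width: 0.0551
grip_force: 10.0
time: 43.72
position: [0.5098, -0.0807, 0.0982]
tool_rot: [0.693, 0.721, -0.0, 0.0]
ft_force: [-2.1, -4.0, 3.3]
grip_width: 0.0549
grip_force: 9.9
pos [ 0.5098 -0.0807  0.0982] phi 92.24 q6 -0.41 w 0.0549 F [-2.1 -4.   3.3] t 43.725
 shift mm [-1.  -0.3  1.2] turn deg [ 0.    0.03 -0.01]
```

```bash
python3 -m pendant '[[[-0.001,-0.0005,0.001,0,0,0,0.3],[0,0,0.001,0,0,0,0.3],[0,0,0.001,0,0,0,0.3],[0,0,0.001,0,0,0,0.3],[0,0,0,0,0,0,0.3]]]' 10 && python3 -c "
from h import *
go(.5095,-.0817,.097,92.25)"
```

```text
time: 44.35
position: [0.5096, -0.0813, 0.0952]
tool_rot: [0.693, 0.721, 0.0, 0.0]
ft_force: [-2.4, -1.6, 12.1]
grip_width: 0.0549
grip_force: 9.8
pos [ 0.5096 -0.0813  0.0952] phi 92.25 q6 -0.41 w 0.0549 F [-2.4 -1.6 12.1] t 44.35
 shift mm [-0.4 -0.1 -1.8] turn deg [ 0.06  0.01 -0.  ]
```

```bash
python3 -m pendant '[[[0,0,0,0,0,0,0.9],[0,0,0,0,0,0,0.9],[0,0,0,0,0,0,0.9],[0,0,-0.01,0,0,0,0.9],[0,0,-0.04,0,0,0,0.9]]]' && python3 -m pendant '[[[0,0,-0.06,0,0,0,0.9],[0,0,-0.06,0,0,0,0.9],[-0.06,-0.01,0,0,0,0,0.9],[-0.06,-0.01,0,0,0,0,0.9],[-0.06,-0.01,0,0,0,0,0.9]]]' && python3 -m pendant '[[[-0.06,-0.01,0,0,0,0,0.9],[-0.06,-0.01,0,0,0,0,0.9],[-0.06,-0.01,0,0,0,0,0.9],[-0.06,-0.01,0,0,0,0,0.9],[0,0,0,0,0,0,0.9]]]'
python3 - <<'E'
from h import *
t=camera('top');s=camera('scene')
np.savez('ft',K=t['intrinsics'],R=t['R'],t=t['t'],img=t['img'])
np.savez('fs',K=s['intrinsics'],R=s['R'],t=s['t'],img=s['img'])
r=lambda a,w,h:cv2.resize(a[:,:,::-1],(w,h),interpolation=cv2.INTER_CUBIC)
A=r(t['img'][140:260,150:350],500,300); B=r(s['img'][130:280,180:330],600-300,300)
C=r(s['img'][90:290,120:370],375,300); D=r(t['img'],400,300)
cv2.imwrite('pics/fin.png',np.vstack([np.hstack([A,B]),np.hstack([D,C,np.zeros((300,25,3),np.uint8)])]))
E
```

```text
time: 44.98
position: [0.5078, -0.0808, 0.1431]
tool_rot: [0.693, 0.721, -0.001, -0.003]
ft_force: [-0.0, -0.4, 0.2]
grip_width: 0.0778
grip_force: 0.0
time: 45.6
position: [0.4861, -0.2638, 0.2651]
tool_rot: [0.693, 0.721, 0.0, 0.001]
ft_force: [0.3, -0.0, -0.4]
grip_width: 0.078
grip_force: 0.0
time: 46.22
position: [0.4542, -0.5085, 0.2638]
tool_rot: [0.695, 0.719, -0.001, 0.001]
ft_force: [-0.3, 1.5, 0.1]
grip_width: 0.0785
grip_force: 0.0
```

View pics/fin.png

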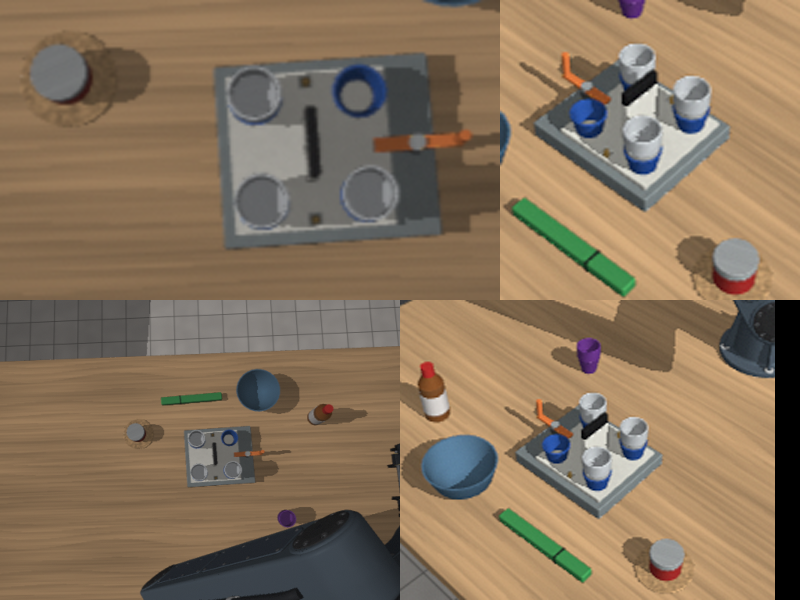

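Run:
```python
from h import *
c=np.load('ft.npz');s=np.load('fs.npz')
T=lambda x,y,z:ray(c,(x+.5)/2.5-.5+150,(y+.5)/2.5-.5+140,z).round(4)
print('tin',T(60,73,.052),'coaster',T(70,77,.004))
for q in [(255,95),(262,202),(370,194)]: print('cup',T(*q,.114))
S=lambda x,y,z:ray(s,x/2+180-.25,y/2+130-.25,z).round(4)
print('scene tin',S(736,255,.052)-0 if 0 else S(736-500,255,.052))
# coaster extents by warm cork hue diff: project predicted circles
def proj(c,X): q=c['R']@X+c['t']; return (c['K']@q)[:2]/q[2]
im=c['img'][:,:,::-1].copy(); 
g=cv2.cvtColor(cv2.GaussianBlur(c['img'],(3,3),0),cv2.COLOR_RGB2GRAY).astype(float)
```

```text
tin [0.6531 0.2432 0.052 ] coaster [0.6567 0.2416 0.004 ]
cup [0.6124 0.0316 0.114 ]
cup [0.5035 0.028  0.114 ]
cup [ 0.508  -0.0807  0.114 ]
scene tin [0.6539 0.2456 0.052 ]
```

```bash
python3 -c "
from rig import hand_in
print(hand_in())"
```

```text
the job is handed in; nothing more can be done
None
```

I finished the job and handed it in at about 46 s. The tin is on the coaster, the caddy is seated over both pegs with the catch at its stop, and all three aluminium cups on the worktop are nested upright; how far home the cups are is judged from pressing force, not measured.

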